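Nudge a cake tin home in the three-point nest of a decorating printer

TASK

Stand the small straight-sided cake tin on the decorating printer's bed between the sliding jaw and the nest, then slide the jaw up by its thumb tab and nudge the tin home, until the pin, the end of the stop screw and the jaw all bear on it and hold it snug. The tin is thin-walled: feel for the stop and press gently, no more than snug; keep the cake level, leave the tin and jaw released, and do not disturb the other things on the table and the bed.

Things in the scene. Friction and masses are not known exactly. Their poses are not given: they have to be found in the camera images.
- tin: small straight-sided round aluminium cake tin filled to the rim with chocolate cake: 64 mm outside diameter, 46 mm high, about 0.11 kg, stiff enough to be gripped across its diameter. Origin: centre of its underside, z up. Pressing it in the nest with more than 15 N dents it.
- nest_seat (a point): nominal place of the seated tin's underside centre, on the flat aluminium bed (58 mm above the table). x is the direction in which the jaw pushes, from the bed's front edge (187 mm before this point) to the nest; y is to its left, z up. The stop screw's setting shifts the true seat up to 7 mm. A 330 mm high column stands 73 mm behind and 112 mm left of this point.
- pin: upright fixed pin with a slippery white plastic sleeve, 12 mm diameter, 32 mm high, rear left of the nest: its axis lies 19 mm behind (+x) and 32.9 mm left (+y) of the seat point. Origin: on the axis, at the bed. The tin mostly meets the pin or the screw alone and then slides round it until both bear; with the jaw's drag that takes up to about 8 N at the tab.
- stop: steel angle bracket (34 mm wide, 32 mm high) fixed rear right of the nest, 29 mm behind (+x) and 50.2 mm right (-y) of the seat point (origin: foot of its plate). A 10 mm stop screw with a round end, 20 mm above the bed, points from it at the seat point. Its end is nominally 32 mm from that point, but is set and locked by hand anywhere within 6 mm either way: it has to be found by feel.
- jaw: sliding jaw in a slot of the bed, before the nest: moves only along x of the seat, drags with about 3 N and stays where it is left. Flat slippery plastic face 44 mm wide, 26 mm high; origin: foot of the face, at the bed. Its upright thumb tab (30 mm wide, 8 mm thick, top 44 mm above the bed) has its back 38 mm before (-x) the face. It starts with the face 85 to 97 mm before the seat point and can come as near as 17 mm.
- bundt: bystander: small fluted chocolate ring cake, 82 mm diameter, 44 mm high. Origin: centre of its underside.
- flan_tin: bystander: empty shallow aluminium tin, 88 mm diameter, 30 mm high. Origin: centre of its underside.
- topping_tray: bystander: steel tray of toppings in five wells, 95 by 215 by 25 mm. Origin: centre of its underside.
- nozzle: bystander: small steel piping nozzle (cone, 23 mm diameter, 34 mm high) standing on the printer's bed near its front right corner. Origin: centre of its underside.
- palette_knife: bystander: cranked palette knife with a wooden handle, 250 mm long, lying on the table. Origin: where the handle meets the blade.
- scissors: bystander: scissors, 165 mm long, lying on the table. Origin: at their pivot.
- sprinkle_jar: bystander: small closed clear jar, 52 mm diameter, 75 mm high. Origin: centre of its underside.
There are look-alikes about, which are no part of the job. What is shaped like the tin but green or yellow is not meant.

How it is judged:
On the way:
1. the tin stands upright on the bed near the nest, not yet touched by the jaw (contact force between tin and printer above 0.3 N and contact force between tin and jaw below 0.05 N and distance between tin and nest_seat below 0.08 m and angle between tin's own z axis and vertical below 0.15 rad), for 0.1 s.
At the end, for the whole second after the job is handed in: The tin stands at rest and upright (within 3 degrees) on the bed, its centre within 10 mm of the nominal seat point, and the pin, the stop screw and the jaw all bear on it at once, each with more than 0.3 N (contact force between tin and pin above 0.3 N and contact force between tin and stop above 0.3 N and contact force between tin and jaw above 0.3 N and distance between tin and nest_seat below 0.01 m and angle between tin's own z axis and vertical below 0.05 rad and linear speed of tin below 0.01 m/s); the robot touches nothing.
It fails at once if the tin is pressed against the pin, the stop or the jaw with more than 15 N (contact force between tin and pin above 15 N or contact force between tin and stop above 15 N or contact force between tin and jaw above 15 N).
It fails at once if the cake is tipped by more than 20 degrees (angle between tin's own z axis and vertical above 0.35 rad).
It fails at once if another thing is moved by more than 20 mm (distance of any of bundt, flan_tin, topping_tray, nozzle, palette_knife, scissors, sprinkle_jar from where it was at the start of the episode above 0.02 m).
It also fails if it takes over 56 s, if anything falls off the work surface, if the arm or the gripper's body presses on something with over 40 N, if the wrist force passes 120 N, or if a joint passes its speed limit or range.

ROBOT

A 7-joint arm with a two-finger parallel gripper is mounted at the origin on the work surface. World frame = base frame: x ahead of the robot, y to its left, z up, the work surface at z = 0. Lengths are in m, angles in rad, forces in N, time in s.
With the tool pointing down it reaches from about 0.4 to 0.875 m from the base axis. Payload 19.3 kg.
Tool frame: the origin (TCP) lies midway between the tips of the shut fingers; the grasp point (between the pads) lies 19 mm behind it (bot.pinch_z is the distance from the TCP to the grasp point, in m); z points along the fingers, y is the line along which they close (so a half turn about z gives the same grasp; the last joint's range is limited). The gripper opens to 85 mm and grips with 20 to 120 N. Pads are 22 mm wide; open, the fingers measure 114 mm over their backs; the gripper's body (76 mm by 85 mm) begins 54 mm behind the grasp point. The pads swing forward as they close: fully open they stand 13 mm farther back than shut.
Start: joints at [1.164, 0.521, -0.036, 1.599, 0.021, 1.021, -0.113], TCP at [0.207, -0.59, 0.231] pointing down, gripper open.
Joint ranges: [-2.91, 2.91], [-0.3, 2.13], [-1.5, 1.42], [0.17, 2.43], [-1.26, 4.41], [0.16, 1.93], [-2.52, 2.52]. Speed limits (rad/s): [1.89, 1.89, 2.39, 2.39, 3.01, 3.01, 3.01].

INTERFACE

Orientations are given as [roll, pitch, yaw] about the fixed x, y, z axes, in that order (R = Rz(yaw) Ry(pitch) Rx(roll)).
In Python, from workcell import observe, viewer, bot gives the robot as it stands. The module is installed in compiled form; this text tells all that it offers.
- The arm moves only by the tool play_rows, never from a script. Its argument "motion" is a list of rows, each a list of 7 numbers: the shift along the tool's x, y, z in cm, then the turn, a rotation vector about the tool's x, y, z in rad, then the opening, from -1 (shut) to 1 (fully open), so that 0 is half open. A call has exactly 5 rows; each row is the pose to reach, as a shift and turn from the pose commanded when the call began, along the tool's axes at that moment; what a row does not reach only later rows make up. A row lasts 1/10 s, in which the tool goes at most 50 mm and 8.59 degrees, less where a joint would pass 70% of its speed; a pose out of reach is approached as far as the arm can. A call with a gripper value outside its range is refused whole. The fingers move at their own pace and stop on an object; "squeeze" is the grip in N (left out, the last holds). Time passes only in rows, so rows that repeat a pose let the fingers close, or fill a call up. It gives the time, the measured TCP pose, the force, the opening and the grip force at its end, in the units of the state.
- observe(): the state, without advancing time (a new reading comes with each control period).
- viewer.grab_frame(name): name is "scene" or "top" or "wrist"; returns (picture, depth): 480x640x3 uint8, red, green, blue; 480x640 float32, m along the optical axis (not along the pixel's ray), 0 where there is no reading.
- viewer.camera_info(name): a dict with "fx", "fy", "cx", "cy" (pixels), "k1" (the pictures are not rectified: a ray, as slopes to the right and down, at radius r is drawn at 1 + k1 r^2 times it, then the intrinsics apply), "R" (3x3) and "t" (3): a world point X has camera coordinates R X + t. Camera axes: x right, y down, z forward; pixel columns grow to the right and rows downward; lengths in m; the calibration is good to about 2 mm. A picture is of the moment at which its call begins: read the wrist's pose just before it. camera_info takes no time and is no camera call; for the wrist camera it gives the pose at the moment of the call.
- bot.job_done(): hands the job in; it is judged then, once.
The state is a dict: "clock": time; "qpos": joint angles; "qd": joint speeds; "joint_efforts": joint torques, N m; "position": TCP position; "tool_rot": TCP orientation; "force": force on the tool from outside, world axes, zero at the start; "moment": the same for the moment, N m; "grip_width": finger opening in m; "finger_force": force on a finger pad.
Only numpy, scipy, OpenCV 4.12 (cv2) and the standard library are available. Lean on these libraries where they do the work, as an engineer would, in place of code of your own. Each camera call takes 0.05 s, during which the arm holds its last target. There are 200 camera calls.

## Working session

There is one attempt and no reset: what is moved stays moved. The work goes in short steps, Python scripts to look and compute and a tool call to move; the robot and the scene stay as the last step left them, time stands still between calls to the robot, and variables do not carry over. Pictures are saved under pics/ and viewed, at most 10 in all, crops included, and the job is handed in when it is done.

Besides the shell and the picture viewer there is one more tool, called after "Call:" in YAML: its name, and indented under it one key for each argument. play_rows: Moves the arm, as the interface text tells. Its arguments: {"type":"object","properties":{"motion":{"type":"array"},"squeeze":{"type":"number"}},"required":["motion"]}

```bash
mkdir -p pics; cat > h.py <<'E'
import numpy as np, cv2
from workcell import observe, viewer, bot
def grab(n,save=None):
    ci=viewer.camera_info(n); p,d=viewer.grab_frame(n)
    if save: cv2.imwrite('pics/'+save+'.png',p[:,:,::-1]); np.savez('pics/'+save+'.npz',p=p,d=d,**ci)
    return p,d,ci
def load(s):
    z=np.load('pics/'+s+'.npz'); return z['p'],z['d'],z
def slopes(c,uv):
    uv=np.atleast_2d(np.float64(uv)); q=np.c_[(uv[:,0]-c['cx'])/c['fx'],(uv[:,1]-c['cy'])/c['fy']]
    s=q.copy()
    for _ in range(10): s=q/(1+float(c['k1'])*(s**2).sum(1,keepdims=True))
    return s
def onplane(c,uv,z):
    s=slopes(c,uv); R=np.array(c['R']);t=np.array(c['t']); o=-R.T@t
    d=np.c_[s,np.ones(len(s))]@R
    return o+d*((z-o[2])/d[:,2])[:,None]
def cloud(c,d):
    v,u=np.mgrid[0:480,0:640]; s=slopes(c,np.c_[u.ravel(),v.ravel()]); z=d.ravel()[:,None]
    X=(np.c_[s,np.ones(len(s))]*z-np.array(c['t']))@np.array(c['R']); X[z[:,0]<=0]=np.nan
    return X.reshape(480,640,3)
def px(c,X):
    x=np.array(c['R'])@np.array(X)+np.array(c['t']); s=x[:2]/x[2]; s=s*(1+float(c['k1'])*(s@s))
    return s*[float(c['fx']),float(c['fy'])]+[float(c['cx']),float(c['cy'])]
E
python3 - <<'E'
from h import *
for n in('scene','top'):
    p,d,c=grab(n,n); print(n,c)
print(observe())
a=cv2.imread('pics/scene.png');b=cv2.imread('pics/top.png')
E
```

```text
scene {'fx': 544.5942613134621, 'fy': 544.5942613134621, 'cx': 323.8013892188685, 'cy': 235.9158602759233, 'k1': 0.012097562643092401, 'R': array([[-0.77599157,  0.6306385 ,  0.01149637],
       [ 0.41453813,  0.52365114, -0.74427658],
       [-0.47538955, -0.57278667, -0.66777257]]), 't': array([ 0.42523766, -0.1431483 ,  1.53350664])}
top {'fx': 518.8663473726498, 'fy': 518.8663473726498, 'cx': 317.20102895236215, 'cy': 245.5049919576844, 'k1': 0.0006017898096506984, 'R': array([[-0.00931819, -0.99973563,  0.02102024],
       [-0.99266614,  0.00671445, -0.12070147],
       [ 0.12052842, -0.0219908 , -0.99246627]]), 't': array([-0.04912301,  0.51662454,  1.56232698])}
{'clock': 0.1, 'qpos': array([ 1.16380241,  0.52189618, -0.03632777,  1.59993705,  0.02123354,
        1.02109236, -0.11280956]), 'qd': array([-5.90802420e-04, -1.95877308e-03,  1.35543392e-03, -2.79780857e-03,
        9.27601732e-04,  6.43746837e-05,  7.25576491e-04]), 'joint_efforts': array([ 6.34740092e-03, -9.28468466e+01,  1.98558256e+00, -3.70527399e+01,
        1.83320447e-02,  5.45219489e-03, -5.30742204e-05]), 'position': array([ 0.20640451, -0.58962894,  0.23082457]), 'tool_rot': array([-3.14065015e+00,  9.39074436e-05,  3.36791010e-01]), 'force': array([-0.48223372, -0.56504208,  0.21815685]), 'moment': array([ 0.01505119, -0.04434637, -0.02575996]), 'finger_force': 0.0, 'grip_width': 0.08579988196577477}
```

View pics/top.png

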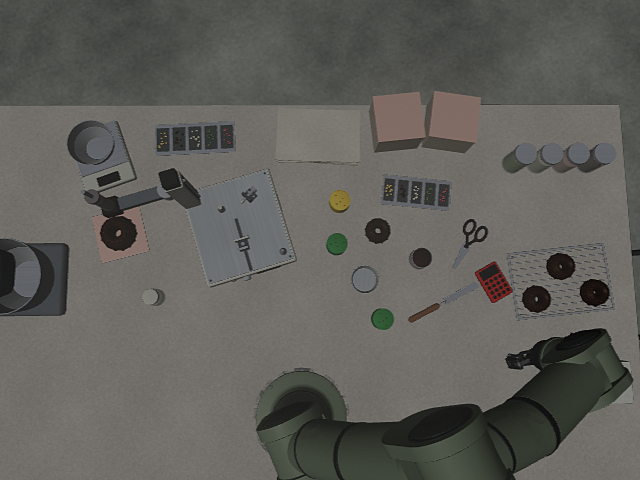

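View pics/scene.png

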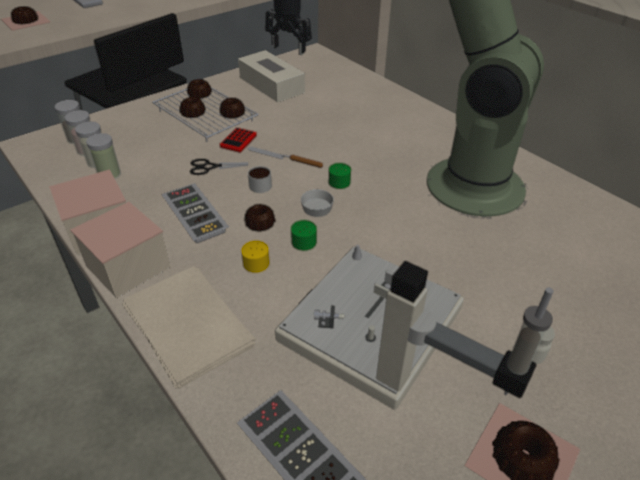

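The top view shows the printer bed at about (187–297, 170–285), with the jaw near (243,243), pin (222,209), stop (249,195) and nozzle (283,251).

Candidates for the tin in the top view:
- **(420,257):** silver with a dark filling.
- **(337,243) and (382,319):** green.
- **(340,201):** yellow.
- **(365,279):** empty and shallow, so the flan tin.
- **(152,297):** a white or grey jar.

(420,257) fits the description: aluminium sides and chocolate inside. I'll confirm it in a crop.

```bash
python3 - <<'E'
from h import *
p,d,c=load('top'); X=cloud(c,d)
ps,ds,cs=load('scene')
a=cv2.resize(p[160:295,180:305,::-1],None,fx=3.2,fy=3.2,interpolation=2)
b=cv2.resize(p[215:300,375:465,::-1],None,fx=3.2,fy=3.2,interpolation=2)
e=cv2.resize(ps[150:205,225:315,::-1],(b.shape[1],176),interpolation=2)
f=np.zeros((max(a.shape[0],b.shape[0]+176),a.shape[1]+b.shape[1],3),np.uint8)
f[:a.shape[0],:a.shape[1]]=a; f[:b.shape[0],a.shape[1]:]=b; f[b.shape[0]:b.shape[0]+176,a.shape[1]:]=e
cv2.imwrite('pics/crop1.png',f)
# bed
z=X[:,:,2]; m=((z>.045)&(z<.072)); m[:, :180]=0; m[:,310:]=0; m[:160]=0;m[295:]=0
P=X[m][:,:2]; print('bed z',np.median(z[m]),m.sum())
r=cv2.minAreaRect(P.astype(np.float32)); print(r, cv2.boxPoints(r))
# tall bits on bed
for lo,hi in((.075,.11),):
    t=((z>lo)&(z<hi)).astype(np.uint8); t[:, :180]=0; t[:,310:]=0; t[:160]=0;t[295:]=0
    n,l,s,q=cv2.connectedComponentsWithStats(t)
    for i in range(1,n):
        if s[i,4]>4: print(s[i],q[i].round(1),X[l==i].mean(0).round(4),X[l==i][:,2].max())
# tin
w=z[245:270,405:435]; t=np.zeros_like(m); t[240:275,400:440]=1; t&=(z>.035)&(z<.06)
v,u=np.nonzero(t); (cc,rad)=cv2.minEnclosingCircle(np.c_[u,v].astype(np.float32)); print('tin',cc,rad,X[t].mean(0),np.median(X[t][:,2]))
k=cv2.minEnclosingCircle(X[t][:,:2].astype(np.float32)); print(k)
g=p[240:275,400:440].astype(int); dk=(g.max(2)<70); v,u=np.nonzero(dk); print('dark',u.mean()+400,v.mean()+240,onplane(c,[u.mean()+400,v.mean()+240],.046),dk.sum())
E
```

```text
bed z 0.05852593118465934 8297
((0.569716215133667, 0.183973491191864), (0.3099097013473511, 0.2802105247974396), 16.665550231933594) [[0.3810902  0.27375498]
 [0.46145025 0.00531468]
 [0.75834227 0.094192  ]
 [0.6779822  0.3626323 ]]
[241 187  16  16 106] [248.  194.8] [0.6641 0.1537 0.0857] 0.09624398325367307
[183 194  18  14  69] [193.7 202.7] [0.6395 0.3137 0.0926] 0.10988684568194855
[219 206   4   5  14] [220.4 207.6] [0.625  0.235  0.0887] 0.09680293046386802
[234 236  15   6  37] [241.3 238.4] [0.5328 0.173  0.0839] 0.09064689046260516
[238 242  12   9  62] [243.1 246.5] [0.5078 0.1666 0.0904] 0.10711095175407201
[280 248   6   6  22] [282.7 250.5] [0.4954 0.0501 0.0853] 0.09931991710886151
tin (421.5, 257.5) 10.79361629486084 [ 0.47601775 -0.37117331  0.04534113] 0.04531706400546032
((0.47666090726852417, -0.3711044490337372), 0.03366338834166527)
dark 421.2540192926045 257.39228295819936 [[ 0.47583124 -0.36996504  0.046     ]] 311
```

View pics/crop1.png

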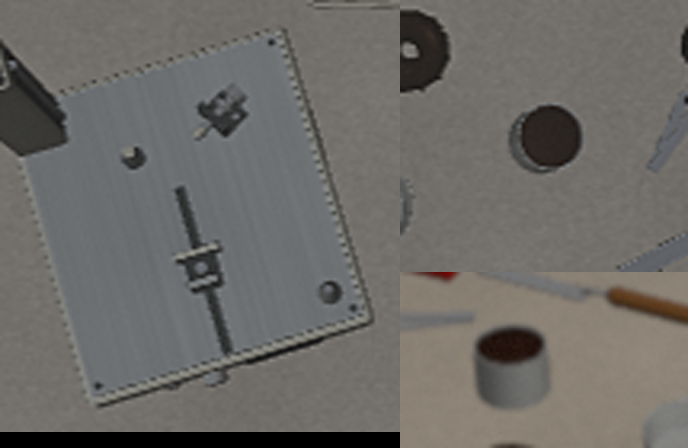

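The crop confirms it: grey straight-sided walls filled with chocolate, tin at top px (421,257) → (0.476, −0.370), with a measured radius of 33 mm and rim height of 45 mm. In the bed crop, the jaw slot, the pin (133,157), the stop with its screw (220,110) and the nozzle (330,292) are all clear. I'll move above the tin now.

Call:
play_rows:
  motion:
    - [4.5,-1.6,0,0,0,0,1]
    - [9,-3.2,0,0,0,0,1]
    - [13.5,-4.8,0,0,0,0,1]
    - [18,-6.5,0,0,0,0,1]
    - [22.5,-8.1,0,0,0,0,1]
  squeeze: 25

```text
clock: 0.6
position: [0.3932, -0.4375, 0.2312]
tool_rot: [-3.141, 0.0, 0.337]
force: [1.1, -0.5, -0.4]
grip_width: 0.0853
finger_force: 0.0
```

Call:
play_rows:
  motion:
    - [4.5,-1.6,0,0,0,0,1]
    - [9,-3.2,0,0,0,0,1]
    - [10.2,-3.7,2,0,0,0,1]
    - [10.2,-3.7,5,0,0,0,1]
    - [10.2,-3.7,7,0,0,0,1]

```text
clock: 1.1
position: [0.4761, -0.3694, 0.1594]
tool_rot: [-3.14, 0.001, 0.338]
force: [0.3, -0.7, -0.5]
grip_width: 0.0857
finger_force: 0.0
```

```bash
python3 - <<'E'
from h import *
s=observe(); print(s['clock'],s['position'],s['tool_rot'],s['force'])
p,d,c=grab('wrist','w1'); X=cloud(c,d)
print('cam centre',-c['R'].T@c['t'], c['R'][2])
z=X[:,:,2]; t=(z>.040)&(z<.052)&(np.hypot(X[:,:,0]-.476,X[:,:,1]+.37)<.06)
P=X[t]; print(t.sum(),P.mean(0) if t.any() else 0, cv2.minEnclosingCircle(P[:,:2].astype(np.float32)))
g=p.max(2)<70; v,u=np.nonzero(t&g); print('dark',onplane(c,[u.mean(),v.mean()],.046), u.mean(),v.mean())
# bed from top picture: corner dots
pt,dt,ct=load('top'); 
Q=onplane(ct,[[265,173.1],[290,256.25],[210.6,280.6]],.058)[:,:2]; print(Q)
e=Q[0]-Q[1]; f=Q[2]-Q[1]; print(np.arctan2(e[1],e[0]),np.arctan2(-f[0],f[1]),np.linalg.norm(e),np.linalg.norm(f))
print('pin',onplane(ct,[220.4,207.6],.09),'slot',onplane(ct,[[236.5,219],[250.5,270]],.058))
E
```

```text
1.1 [ 0.47608531 -0.36944242  0.15938199] [-3.14024031e+00  9.42539348e-04  3.38135496e-01] [ 0.29152672 -0.68002769 -0.47015475]
cam centre [ 0.55311481 -0.3436683   0.3011135 ] [-0.29557643 -0.10334444 -0.94971285]
7041 [ 0.4767199  -0.3710568   0.04420937] ((0.4756501019001007, -0.371078759431839), 0.032535210251808167)
dark [[ 0.47758896 -0.37095674  0.046     ]] 323.2304560260586 232.79755700325734
[[0.73780583 0.10534779]
 [0.48100096 0.02951266]
 [0.40969775 0.26643498]]
0.2871416464995695 0.29233365438680825 0.2677680134725602 0.24741935199363072
pin [[0.62464776 0.23489314 0.09      ]] slot [[0.59559339 0.19114524 0.058     ]
 [0.4404572  0.14787481 0.058     ]]
```

The tin is at (0.476, −0.371) from the wrist view (blob centre px (323,233)), radius 32.5 mm. That matches, so I'll descend and grip.

Call:
play_rows:
  motion:
    - [-0.05,0.15,4,0,0,0,1]
    - [-0.05,0.15,8,0,0,0,1]
    - [-0.05,0.15,11.5,0,0,0,1]
    - [-0.05,0.15,14,0,0,0,1]
    - [-0.05,0.15,14.9,0,0,0,1]

```text
clock: 1.65
position: [0.4752, -0.3714, 0.0103]
tool_rot: [-3.139, 0.002, 0.337]
force: [0.0, -0.0, 0.1]
grip_width: 0.0856
finger_force: 0.0
```

Call:
play_rows:
  motion:
    - [0,0,0,0,0,0,0.6]
    - [0,0,0,0,0,0,0.2]
    - [0,0,0,0,0,0,0.2]
    - [0,0,0,0,0,0,0.2]
    - [0,0,0,0,0,0,0.2]
  squeeze: 25

```text
clock: 2.15
position: [0.4767, -0.3725, 0.0134]
tool_rot: [3.14, -0.001, 0.337]
force: [-1.3, 0.1, 8.7]
grip_width: 0.0636
finger_force: 28.7
```

Gripped at 63.6 mm, so I'll lift and carry toward the bed.

Call:
play_rows:
  motion:
    - [0,0,-1.5,0,0,0,0.2]
    - [0,0,-5,0,0,0,0.2]
    - [0,0,-9,0,0,0,0.2]
    - [0,0,-13.5,0,0,0,0.2]
    - [0,0,-17,0,0,0,0.2]

```text
clock: 2.65
position: [0.4763, -0.3722, 0.1862]
tool_rot: [3.14, -0.001, 0.337]
force: [-0.3, 0.1, -0.2]
grip_width: 0.0633
finger_force: 28.2
```

Call:
play_rows:
  motion:
    - [1.2,-2.6,-0.5,0,0,0,0.2]
    - [3,-6.5,-1,0,0,0,0.2]
    - [4.8,-10.4,-1.5,0,0,0,0.2]
    - [6.6,-14.3,-2,0,0,0,0.2]
    - [8.4,-18.2,-2,0,0,0,0.2]

```text
clock: 3.15
position: [0.4954, -0.171, 0.2042]
tool_rot: [3.14, -0.002, 0.337]
force: [1.9, 0.4, -0.2]
grip_width: 0.0631
finger_force: 28.2
```

Call:
play_rows:
  motion:
    - [1.8,-3.9,0,0,0,0,0.2]
    - [3.6,-7.8,0,0,0,-0.01,0.2]
    - [5.4,-11.7,0,0,0,-0.02,0.2]
    - [7.2,-15.6,0,0,0,-0.02,0.2]
    - [9,-19.5,0,0,0,-0.02,0.2]

```text
clock: 3.65
position: [0.5157, 0.0429, 0.2036]
tool_rot: [3.141, -0.001, 0.357]
force: [1.1, -1.2, -0.9]
grip_width: 0.0637
finger_force: 28.2
```

Call:
play_rows:
  motion:
    - [1.8,-3.5,0,0,0,0.02,0.2]
    - [3.5,-7,0,0,0,0.04,0.2]
    - [5,-10,0,0,0,0.06,0.2]
    - [5.8,-11.6,0,0,0,0.067,0.2]
    - [5.8,-11.6,0,0,0,0.067,0.2]

```text
clock: 4.15
position: [0.5293, 0.1732, 0.2034]
tool_rot: [-3.141, -0.001, 0.293]
force: [-1.4, -0.5, -1.6]
grip_width: 0.0631
finger_force: 28.2
```

```bash
python3 - <<'E'
from h import *
s=observe(); print(s['clock'],s['position'],s['tool_rot'],s['force'])
p,d,c=grab('wrist','w2'); print(-c['R'].T@c['t'])
for X in([.6158,.198,.058],[.6246,.2349,.09]): print(px(c,X))
E
```

```text
4.15 [0.52932487 0.17318279 0.20335592] [-3.14063463e+00 -1.12251921e-03  2.93260075e-01] [-1.41589165 -0.53360914 -1.59054175]
[0.60715153 0.19548575 0.34523338]
[322.11055463  92.00319486]
[265.72055326  55.74315019]
```

View pics/w2.png

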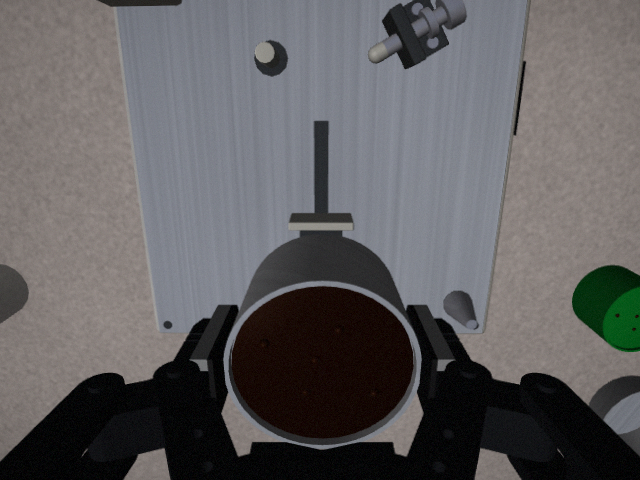

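The wrist view shows the tin level in the fingers. The pin top is at about (263,50), the screw's round end at (374,56), the slot centre line runs (321,122)–(321,210), and the jaw face foot is at row 213.

```bash
python3 - <<'E'
from h import *
p,d,c=load('w2'); X=cloud(c,d)
cr=p[30:80,235:300].astype(int); 
t=X[...,2][30:80,235:300]; m=(t>.086)&(t<.098); v,u=np.nonzero(m); print('pin px',u.mean()+235,v.mean()+30,m.sum(), X[30:80,235:300][m].mean(0))
w=(p[30:80,235:300].min(2)>135)&(np.ptp(cr,axis=2)<40); 
pin=onplane(c,[u.mean()+235,v.mean()+30],.09)[0]
sl=onplane(c,[[321.5,122],[321.5,208]],.058); a=sl[0]-sl[1]; print('slot',sl,np.arctan2(a[1],a[0]))
ec=onplane(c,[[118,8],[159,331]],.058); a=ec[0]-ec[1]; print('left edge',np.arctan2(a[1],a[0]),ec)
fe=onplane(c,[[200,331.5],[470,331.5]],.058);print('front',fe); b=fe[0]-fe[1]; print(np.arctan2(-b[0],b[1]))
psi=.29; e=np.array([np.cos(psi),np.sin(psi)]); n=np.array([-e[1],e[0]])
seat=pin[:2]-.019*e-.0329*n; print('pin',pin,'seat from pin',seat)
f=lambda q:((q-seat)@e*1e3,(q-seat)@n*1e3)
print('slot in seat',[f(s[:2]) for s in sl],'front',[f(s[:2]) for s in fe])
print('screw end',f(onplane(c,[372,58],.078)[0,:2]),f(onplane(c,[376,55],.078)[0,:2]))
print('face foot',f(onplane(c,[321,213],.058)[0,:2]),'face top',f(onplane(c,[321,222],.084)[0,:2]),f(onplane(c,[321,230],.084)[0,:2]))
t=X[...,2][30:80,360:395];print('screw z',np.nanmax(t[18:35,10:22]))
s=observe();print('tcp',f(s['position'][:2]),s['position'])
E
```

```text
pin px 264.8305084745763 52.28813559322034 354 [0.6263239  0.23602183 0.08897887]
slot [[0.59707204 0.19278805 0.058     ]
 [0.53922077 0.17537025 0.058     ]] 0.29244638305157133
left edge 0.28448895588527606 [[0.62783809 0.33798072 0.058     ]
 [0.40300869 0.27223593 0.058     ]]
front [[0.41244504 0.24006246 0.058     ]
 [0.47555282 0.03029127 0.058     ]]
0.2922282100455638
pin [0.6262565  0.23586378 0.09      ] seat from pin [0.61745769 0.19890446]
slot in seat [(np.float64(-21.28343019174413), np.float64(-0.031688556190732776)), (np.float64(-81.69971371090716), np.float64(-0.1794902230850416))] front [(np.float64(-184.6828998998205), np.float64(98.06321934686194)), (np.float64(-184.19479236820214), np.float64(-120.99455071613588))]
screw end (np.float64(17.341213864339593), np.float64(-30.73383103635325)) (np.float64(19.054534908358185), np.float64(-33.10586147993598))
face foot (np.float64(-85.45509909001257), np.float64(0.176759535004491)) face top (np.float64(-84.91574579384297), np.float64(0.11820794257141139)) (np.float64(-90.51323393896676), np.float64(0.10671227943623715))
screw z 0.08373068592205675
tcp (np.float64(-92.28374432886815), np.float64(-1.3730601789875634)) [0.52941999 0.17119999 0.20320353]
```

Call:
play_rows:
  motion:
    - [2,0,0,0,0,0,0.2]
    - [4.5,0,0,0,0,0,0.2]
    - [7,0,0,0,0,0,0.2]
    - [7.9,0,0,0,0,0,0.2]
    - [7.9,0,0,0,0,0,0.2]

```text
clock: 4.7
position: [0.6058, 0.1918, 0.2024]
tool_rot: [3.141, 0.0, 0.289]
force: [0.1, -0.2, -1.0]
grip_width: 0.0634
finger_force: 28.2
```

```bash
python3 - <<'E'
from h import *
p,d,c=load('w2'); X=cloud(c,d)
w=X[290:440,235:410]; m=p[290:440,235:410].max(2)<70
print('rim z',np.nanpercentile(w[m][:,2],[5,25,50,75,95]))
A=w[m]; A=A[np.isfinite(A[:,2])]; k=np.linalg.lstsq(np.c_[A[:,:2]-A[:,:2].mean(0),np.ones(len(A))],A[:,2],rcond=None)[0]; print('tilt',k,'centre',A.mean(0))
s=observe(); e=np.array([np.cos(.291),np.sin(.291)]);n=np.array([-e[1],e[0]]);r=s['position'][:2]-[.617,.1987];print(r@e,r@n,s['position'],s['tool_rot'],s['force'])
E
```

```text
rim z [0.23224463 0.23327738 0.23404161 0.23466772 0.23538701]
tilt [-0.00827058  0.01664659  0.23376433] centre [0.53112417 0.17248337 0.23376433]
-0.012668754729329178 -0.003377090832864889 [0.60583279 0.19183009 0.20239588] [3.14130177e+00 9.57830128e-05 2.88620994e-01] [ 0.07924455 -0.21703858 -1.04861012]
```

Call:
play_rows:
  motion:
    - [-0.2,-0.4,3,0,0,0,0.2]
    - [-0.2,-0.4,6.5,0,0,0,0.2]
    - [-0.2,-0.4,9.5,0,0,0,0.2]
    - [-0.2,-0.4,11.8,0,0,0,0.2]
    - [-0.2,-0.4,12.5,0,0,0,0.2]

```text
clock: 5.2
position: [0.6004, 0.1948, 0.0756]
tool_rot: [3.141, 0.003, 0.29]
force: [0.0, -0.5, -1.1]
grip_width: 0.0635
finger_force: 28.2
```

Call:
play_rows:
  motion:
    - [0,0,0.1,0,0,0,0.2]
    - [0,0,0.2,0,0,0,0.2]
    - [0,0,0.3,0,0,0,0.2]
    - [0,0,0.4,0,0,0,0.2]
    - [0,0,0.4,0,0,0,0.2]

```text
clock: 5.7
position: [0.6025, 0.1961, 0.0738]
tool_rot: [-3.142, -0.001, 0.29]
force: [0.1, -0.0, -1.0]
grip_width: 0.0633
finger_force: 28.2
```

Call:
play_rows:
  motion:
    - [0,0,0.05,0,0,0,0.2]
    - [0,0,0.1,0,0,0,0.2]
    - [0,0,0.15,0,0,0,0.2]
    - [0,0,0.15,0,0,0,0.2]
    - [0,0,0.15,0,0,0,0.2]

```text
clock: 6.2
position: [0.6023, 0.196, 0.0718]
tool_rot: [3.142, 0.0, 0.29]
force: [0.1, 0.0, -1.4]
grip_width: 0.0631
finger_force: 28.2
```

Call:
play_rows:
  motion:
    - [0,0,0.05,0,0,0,0.2]
    - [0,0,0.1,0,0,0,0.2]
    - [0,0,0.1,0,0,0,0.2]
    - [0,0,0.1,0,0,0,0.2]
    - [0,0,0.1,0,0,0,0.2]

```text
clock: 6.7
position: [0.6024, 0.1961, 0.0715]
tool_rot: [3.142, -0.0, 0.29]
force: [-4.9, -0.5, 10.3]
grip_width: 0.0635
finger_force: 29.4
```

Touchdown felt, so I'll release.

Call:
play_rows:
  motion:
    - [0,0,-0.05,0,0,0,0.5]
    - [0,0,-0.05,0,0,0,0.7]
    - [0,0,-0.05,0,0,0,1]
    - [0,0,-0.05,0,0,0,1]
    - [0,0,-0.05,0,0,0,1]

```text
clock: 7.2
position: [0.6023, 0.196, 0.0713]
tool_rot: [-3.142, 0.0, 0.29]
force: [-0.6, 0.2, -0.3]
grip_width: 0.0857
finger_force: 0.0
```

Call:
play_rows:
  motion:
    - [0,0,-2,0,0,0,1]
    - [0,0,-4.5,0,0,0,1]
    - [0,0,-8,0,0,0,1]
    - [0,0,-12,0,0,0,1]
    - [0,0,-14,0,0,0,1]

```text
clock: 7.7
position: [0.6032, 0.1964, 0.2147]
tool_rot: [-3.141, -0.003, 0.29]
force: [0.1, -0.2, -0.1]
grip_width: 0.0854
finger_force: 0.0
```

Call:
play_rows:
  motion:
    - [-4,0,0,0,0,0,-1]
    - [-8,0,0,0,0,0,-1]
    - [-11,0,0,0,0,0,-1]
    - [-12,0,0,0,0,0,-1]
    - [-12,0,0,0,0,0,-1]

```text
clock: 8.2
position: [0.4868, 0.1615, 0.2118]
tool_rot: [3.141, -0.001, 0.29]
force: [1.0, -0.6, -0.3]
grip_width: 0.0121
finger_force: 0.0
```

```bash
python3 - <<'E'
from h import *
s=observe(); e=np.array([np.cos(.291),np.sin(.291)]);n=np.array([-e[1],e[0]]);seat=np.array([.617,.1987])
f=lambda q:(((q-seat)@e*1e3).round(1),((q-seat)@n*1e3).round(1))
print(s['clock'],s['position'],s['tool_rot'],f(s['position'][:2]))
p,d,c=grab('wrist','w3'); X=cloud(c,d)
z=X[...,2]; r=X[...,:2]-seat; t=(z>.098)&(z<.11)&(abs(r@n)<.05)&(r@e>-.05)&(r@e<.05)
P=X[t]; cc=cv2.minEnclosingCircle(P[:,:2].astype(np.float32)); print('tin',t.sum(),f(np.array(cc[0])),cc[1],f(P[:,:2].mean(0)),np.median(P[:,2]))
t=(z>.094)&(z<.108)&(abs(r@n)<.03)&(r@e<-.08)&(r@e>-.16); P=X[t]
if len(P): q=P[:,:2]-seat; print('tab x range',np.percentile(q@e,[2,50,98])*1e3,'y',np.percentile(q@n,[2,98])*1e3,np.median(P[:,2]),len(P))
E
```

```text
8.2 [0.48683881 0.16154501 0.21182341] [ 3.14141462e+00 -6.23040255e-04  2.89900724e-01] (np.float64(-135.3), np.float64(1.8))
tin 8859 (np.float64(-14.9), np.float64(0.4)) 0.03223897144198418 (np.float64(-19.3), np.float64(0.4)) 0.10235004306999636
tab x range [-121.60661083 -117.25584465 -114.4106445 ] y [-13.02902086  14.61289155] 0.10107002149086902 582
```

View pics/w3.png

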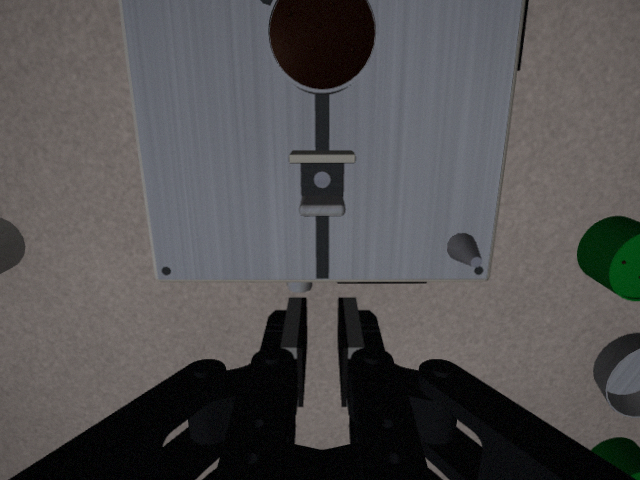

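The tin stands upright on the bed at (−15, 0.4) mm in the seat frame (image (322,35)), and the tab top is at (322,210) with its back at about −123 mm. I'll go down behind the tab with the fingers shut.

Call:
play_rows:
  motion:
    - [-1,0.15,2,0,0,0,-1]
    - [-1,0.15,6,0,0,0,-1]
    - [-1,0.15,10,0,0,0,-1]
    - [-1,0.15,12.7,0,0,0,-1]
    - [-1,0.15,13.6,0,0,0,-1]

```text
clock: 8.75
position: [0.4779, 0.1575, 0.0726]
tool_rot: [3.141, 0.003, 0.29]
force: [0.8, 0.4, 1.4]
grip_width: -0.0002
finger_force: 0.0
```

Call:
play_rows:
  motion:
    - [0.2,0,0,0,0,0,-1]
    - [0.4,0,0,0,0,0,-1]
    - [0.6,0,0,0,0,0,-1]
    - [0.8,0,0,0,0,0,-1]
    - [0.8,0,0,0,0,0,-1]

```text
clock: 9.25
position: [0.4865, 0.16, 0.076]
tool_rot: [-3.141, -0.001, 0.29]
force: [-0.5, -0.4, 0.1]
grip_width: -0.0001
finger_force: 0.0
```

```bash
cat > st.py <<'E'
from h import *
s=observe(); e=np.array([np.cos(.291),np.sin(.291)]);n=np.array([-e[1],e[0]]);seat=np.array([.617,.1987])
r=s['position'][:2]-seat; F=s['force'][:2]
print(s['clock'],'x %.1f y %.1f z %.4f  Fx %.2f Fy %.2f'%(r@e*1e3,r@n*1e3,s['position'][2],F@e,F@n),s['force'])
E
python3 st.py
```

```text
9.25 x -136.1 y 0.3 z 0.0760  Fx -0.62 Fy -0.26 [-0.52410218 -0.42474747  0.14922054]
```

Call:
play_rows:
  motion:
    - [0.4,0,0,0,0,0,-1]
    - [0.8,0,0,0,0,0,-1]
    - [1.2,0,0,0,0,0,-1]
    - [1.6,0,0,0,0,0,-1]
    - [2,0,0,0,0,0,-1]

```text
clock: 9.75
position: [0.5052, 0.1655, 0.0753]
tool_rot: [3.142, 0.0, 0.29]
force: [-3.2, -1.0, 1.9]
grip_width: 0.0002
finger_force: 1.6
```

Call:
play_rows:
  motion:
    - [0.3,0,0,0,0,0,-1]
    - [0.6,0,0,0,0,0,-1]
    - [0.9,0,0,0,0,0,-1]
    - [1.2,0,0,0,0,0,-1]
    - [1.4,0,0,0,0,0,-1]

```text
clock: 10.25
position: [0.5186, 0.1696, 0.0753]
tool_rot: [-3.142, 0.0, 0.29]
force: [-2.6, -0.9, 1.0]
grip_width: 0.0
finger_force: 1.5
```

```bash
cat >> st.py <<'E'
p,d,c=grab('wrist','s%d'%(s['clock']*100)); X=cloud(c,d)
f=lambda q:(((q-seat)@e*1e3).round(1),((q-seat)@n*1e3).round(1))
z=X[...,2]; r=X[...,:2]-seat; t=(z>.098)&(z<.11)&(abs(r@n)<.05)&(r@e>-.055)&(r@e<.05)
P=X[t]; cc=cv2.minEnclosingCircle(P[:,:2].astype(np.float32)); print('tin',t.sum(),f(np.array(cc[0])),cc[1])
# face top front edge (z .084) along slot
t=(z>.079)&(z<.089)&(abs(r@n)<.02)&(r@e>-.10)&(r@e<-.02); q=(X[t][:,:2]-seat)@e*1e3
if len(q): print('plate',np.percentile(q,[2,50,98]).round(1),len(q))
E
python3 st.py
```

```text
10.25 x -102.6 y 0.3 z 0.0753  Fx -2.79 Fy -0.11 [-2.6455904  -0.90753933  1.04397995]
tin 40571 (np.float64(-14.8), np.float64(0.5)) 0.03239735960960388
plate [-83.5 -56.5 -52.7] 3237
```

Call:
play_rows:
  motion:
    - [0.3,0,0,0,0,0,-1]
    - [0.6,0,0,0,0,0,-1]
    - [0.8,0,0,0,0,0,-1]
    - [1.0,0,0,0,0,0,-1]
    - [1.2,0,0,0,0,0,-1]

```text
clock: 10.8
position: [0.53, 0.1729, 0.0753]
tool_rot: [-3.142, 0.0, 0.29]
force: [-4.8, -0.1, 0.8]
grip_width: 0.0
finger_force: 1.9
```

```bash
python3 st.py
```

```text
10.8 x -90.7 y 0.3 z 0.0753  Fx -4.66 Fy 1.32 [-4.83869998 -0.0746888   0.78087798]
tin 43365 (np.float64(-9.1), np.float64(0.6)) 0.03246084228157997
plate [-72.  -70.6 -41.9] 1722
```

Call:
play_rows:
  motion:
    - [0.1,0,0,0,0,0,-1]
    - [0.2,0,0,0,0,0,-1]
    - [0.3,0,0,0,0,0,-1]
    - [0.35,0,0,0,0,0,-1]
    - [0.4,0,0,0,0,0,-1]

```text
clock: 11.35
position: [0.5337, 0.1741, 0.0753]
tool_rot: [-3.142, 0.0, 0.29]
force: [-3.8, -0.6, 0.5]
grip_width: 0.0004
finger_force: 1.8
```

```bash
python3 st.py
```

```text
11.35 x -86.8 y 0.3 z 0.0753  Fx -3.80 Fy 0.51 [-3.7840956  -0.60189703  0.54527809]
tin 43362 (np.float64(-5.0), np.float64(0.4)) 0.032512400299310684
plate [-68.  -66.7 -38.1] 1721
```

Tin at −5 mm, with only drag felt. I'll go on in smaller steps.

Call:
play_rows:
  motion:
    - [0.06,0,0,0,0,0,-1]
    - [0.12,0,0,0,0,0,-1]
    - [0.18,0,0,0,0,0,-1]
    - [0.24,0,0,0,0,0,-1]
    - [0.3,0,0,0,0,0,-1]

```text
clock: 11.9
position: [0.5366, 0.175, 0.0753]
tool_rot: [-3.142, 0.0, 0.29]
force: [-3.6, -0.7, 0.1]
grip_width: -0.0003
finger_force: 1.8
```

Call:
play_rows:
  motion:
    - [0.02,0,0,0,0,0,-1]
    - [0.04,0,0,0,0,0,-1]
    - [0.06,0,0,0,0,0,-1]
    - [0.08,0,0,0,0,0,-1]
    - [0.1,0,0,0,0,0,-1]

```text
clock: 12.4
position: [0.5376, 0.1752, 0.0753]
tool_rot: [-3.142, 0.0, 0.29]
force: [-3.1, -0.3, -0.3]
grip_width: -0.0001
finger_force: 1.8
```

```bash
python3 st.py
```

```text
12.4 x -82.8 y 0.3 z 0.0753  Fx -3.10 Fy 0.57 [-3.12941399 -0.34231262 -0.3379385 ]
tin 43359 (np.float64(-0.9), np.float64(0.5)) 0.03253994137048721
plate [-64.  -62.7 -34. ] 1724
```

Call:
play_rows:
  motion:
    - [0.02,0,0,0,0,0,-1]
    - [0.04,0,0,0,0,0,-1]
    - [0.06,0,0,0,0,0,-1]
    - [0.08,0,0,0,0,0,-1]
    - [0.1,0,0,0,0,0,-1]

```text
clock: 12.95
position: [0.5386, 0.1755, 0.0753]
tool_rot: [-3.142, -0.0, 0.29]
force: [-3.5, 0.8, 0.1]
grip_width: 0.0002
finger_force: 1.8
```

```bash
python3 st.py
```

```text
12.95 x -81.8 y 0.3 z 0.0753  Fx -3.13 Fy 1.76 [-3.50030507  0.79149613  0.08525634]
tin 43327 (np.float64(0.1), np.float64(0.5)) 0.03233793377876282
plate [-63.  -61.7 -33. ] 1719
```

Call:
play_rows:
  motion:
    - [0.02,0,0,0,0,0,-1]
    - [0.04,0,0,0,0,0,-1]
    - [0.06,0,0,0,0,0,-1]
    - [0.08,0,0,0,0,0,-1]
    - [0.1,0,0,0,0,0,-1]

```text
clock: 13.5
position: [0.5395, 0.1758, 0.0753]
tool_rot: [-3.142, 0.0, 0.29]
force: [-3.3, -0.4, 0.0]
grip_width: 0.0
finger_force: 2.1
```

```bash
python3 st.py
```

```text
13.5 x -80.8 y 0.3 z 0.0753  Fx -3.26 Fy 0.55 [-3.28269591 -0.41300802  0.02504451]
tin 43345 (np.float64(0.7), np.float64(0.6)) 0.03239157050848007
plate [-62.1 -60.7 -32.1] 1730
```

Call:
play_rows:
  motion:
    - [0.02,0,0,0,0,0,-1]
    - [0.04,0,0,0,0,0,-1]
    - [0.06,0,0,0,0,0,-1]
    - [0.08,0,0,0,0,0,-1]
    - [0.1,0,0,0,0,0,-1]

```text
clock: 14.05
position: [0.5404, 0.176, 0.0753]
tool_rot: [-3.142, 0.0, 0.29]
force: [-5.1, 1.0, 0.5]
grip_width: 0.0003
finger_force: 2.1
```

```bash
python3 st.py
```

```text
14.05 x -79.8 y 0.3 z 0.0753  Fx -4.60 Fy 2.39 [-5.09427493  0.9652091   0.53238748]
tin 43361 (np.float64(1.8), np.float64(0.2)) 0.03242248669266701
plate [-61.  -59.7 -31. ] 1717
```

Call:
play_rows:
  motion:
    - [0.02,0,0,0,0,0,-1]
    - [0.04,0,0,0,0,0,-1]
    - [0.06,0,0,0,0,0,-1]
    - [0.06,0,0,0,0,0,-1]
    - [0.06,0,0,0,0,0,-1]

```text
clock: 14.6
position: [0.5411, 0.1762, 0.0753]
tool_rot: [-3.142, -0.0, 0.29]
force: [-4.2, 0.4, -1.0]
grip_width: -0.0001
finger_force: 1.8
```

```bash
python3 st.py
```

```text
14.6 x -79.2 y 0.3 z 0.0753  Fx -3.92 Fy 1.57 [-4.20632001  0.38300578 -1.01690442]
tin 43354 (np.float64(2.6), np.float64(-0.2)) 0.03241265192627907
plate [-60.4 -59.1 -30.5] 1730
```

The tin is sliding round the pin (y going negative), with the force still low.

Call:
play_rows:
  motion:
    - [0.02,0,0,0,0,0,-1]
    - [0.04,0,0,0,0,0,-1]
    - [0.06,0,0,0,0,0,-1]
    - [0.06,0,0,0,0,0,-1]
    - [0.06,0,0,0,0,0,-1]

```text
clock: 15.15
position: [0.5414, 0.1763, 0.0753]
tool_rot: [3.142, 0.0, 0.29]
force: [-6.0, -0.1, 1.6]
grip_width: -0.0002
finger_force: 2.7
```

```bash
python3 st.py
```

```text
15.15 x -78.8 y 0.3 z 0.0753  Fx -5.77 Fy 1.61 [-5.98824276 -0.11052102  1.63224215]
tin 43362 (np.float64(2.9), np.float64(-0.6)) 0.032475218176841736
plate [-60.  -58.7 -30. ] 1688
```

Call:
play_rows:
  motion:
    - [0.01,0,0,0,0,0,-1]
    - [0.02,0,0,0,0,0,-1]
    - [0.03,0,0,0,0,0,-1]
    - [0.03,0,0,0,0,0,-1]
    - [0.03,0,0,0,0,0,-1]

```text
clock: 15.7
position: [0.5415, 0.1764, 0.0753]
tool_rot: [3.142, 0.001, 0.29]
force: [-6.8, -1.2, 2.6]
grip_width: 0.0001
finger_force: 3.6
```

```bash
python3 st.py
```

```text
15.7 x -78.7 y 0.3 z 0.0753  Fx -6.88 Fy 0.83 [-6.82685591 -1.17777388  2.62261776]
tin 43393 (np.float64(2.9), np.float64(-0.6)) 0.03249748423695564
plate [-59.9 -58.6 -30. ] 1710
```

Call:
play_rows:
  motion:
    - [0.01,0,0,0,0,0,-1]
    - [0.02,0,0,0,0,0,-1]
    - [0.03,0,0,0,0,0,-1]
    - [0.04,0,0,0,0,0,-1]
    - [0.04,0,0,0,0,0,-1]

```text
clock: 16.25
position: [0.5416, 0.1764, 0.0753]
tool_rot: [3.141, 0.001, 0.29]
force: [-8.9, -1.0, 4.0]
grip_width: -0.0001
finger_force: 4.6
```

```bash
python3 st.py
```

```text
16.25 x -78.6 y 0.3 z 0.0753  Fx -8.82 Fy 1.55 [-8.89363953 -1.04432941  4.00933198]
tin 43464 (np.float64(3.2), np.float64(-0.5)) 0.032405778765678406
plate [-59.8 -58.5 -29.8] 1677
```

```bash
python3 - <<'E'
import cv2,glob,os
f=max(glob.glob('pics/s1*.png'),key=os.path.getmtime); a=cv2.imread(f); cv2.imwrite('pics/c2.png',cv2.resize(a[:300,150:500],None,fx=2,fy=2,interpolation=2)); print(f)
E
```

```text
pics/s1625.png
```

View pics/c2.png

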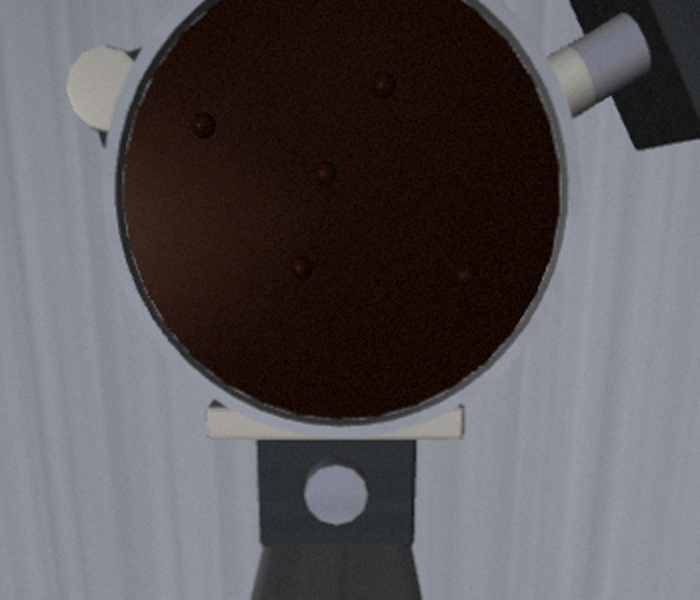

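The crop shows the pin at (100,88) and the screw at (570,80) both at the tin wall, and the jaw face against the front. The force rose from about 4 to 8.8 N with the tin standing still, so it is seated. I'll back off slowly, then go up.

Call:
play_rows:
  motion:
    - [-0.05,0,0,0,0,0,-1]
    - [-0.1,0,0,0,0,0,-1]
    - [-0.2,0,0,0,0,0,-1]
    - [-0.5,0,0,0,0,0,-1]
    - [-1,0,0,0,0,0,-1]

```text
clock: 16.8
position: [0.5328, 0.1737, 0.0754]
tool_rot: [-3.142, -0.001, 0.29]
force: [0.3, 0.1, -0.5]
grip_width: -0.0001
finger_force: 0.0
```

```bash
python3 st.py
```

```text
16.8 x -87.8 y 0.2 z 0.0754  Fx 0.29 Fy 0.05 [ 0.26059062  0.1283395  -0.53912242]
tin 38329 (np.float64(3.3), np.float64(-0.4)) 0.03243193402886391
plate [-80.2 -58.6 -29.2] 2948
```

Call:
play_rows:
  motion:
    - [-0.5,0,0,0,0,0,-1]
    - [-0.5,0,-2,0,0,0,-1]
    - [-0.5,0,-5,0,0,0,-1]
    - [-0.5,0,-8,0,0,0,-1]
    - [-0.5,0,-10,0,0,0,-1]

```text
clock: 17.35
position: [0.5281, 0.1724, 0.1773]
tool_rot: [-3.142, -0.002, 0.29]
force: [0.6, -0.1, -0.2]
grip_width: -0.0
finger_force: 0.0
```

```bash
python3 st.py
```

```text
17.35 x -92.7 y 0.3 z 0.1773  Fx 0.54 Fy -0.29 [ 0.60073494 -0.12660953 -0.19927662]
tin 13670 (np.float64(3.3), np.float64(-0.5)) 0.03223441168665886
plate [-59.2 -32.8 -29. ] 878
```

```bash
python3 -c "
from workcell import bot
print(bot.job_done())"
```

```text
the job is handed in; nothing more can be done
None
```

I seated the tin against the pin, stop screw and jaw about 3 mm from the nominal seat point, pressing the tab with at most about 9 N. I then backed the arm clear with the jaw left in place and handed the job in at about 17 s; the final bearing forces can't be read after release and no verdict came back.

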